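Pack the open end of the bench vice with slips and a wedge

ROBOT

A 6-joint arm with a two-finger parallel gripper is mounted at the origin on the work surface. World frame = base frame: x ahead of the robot, y to its left, z up, the work surface at z = 0. Lengths are in m, angles in rad, forces in N, time in s.
With the tool pointing down it reaches from about 0.35 to 0.725 m from the base axis. Payload 4.3 kg.
Tool frame: the origin (TCP) lies on the centre line of the jaws, within the pads' length; the fingertips stand 11 mm ahead of it and the grasp point (between the pads) lies 8 mm behind it; z points along the fingers, y is the line along which they close (so a half turn about z gives the same grasp; the last joint's range is limited). The gripper opens to 85 mm and grips with 20 to 120 N. Pads are 22 mm wide; open, the fingers measure 114 mm over their backs; the gripper's body (76 mm by 85 mm) begins 54 mm behind the grasp point. The pads swing forward as they close: fully open they stand 13 mm farther back than shut.
Start: joints at [-1.363, 0.377, 0.081, 1.274, 0, 1.46], TCP at [0.18, -0.546, 0.242] pointing down, gripper open.
Joint ranges: [-2.72, 2.72], [-0.84, 1.66], [-1.02, 1.22], [-1.77, 2.12], [-1.37, 1.28], [-3.14, 3.14]. Speed limits (rad/s): [2.57, 2.57, 3.14, 3.14, 3.14, 3.14].

INTERFACE

Orientations are given as a unit quaternion [x, y, z, w].
In Python, from station import ctrl gives the robot as it stands.
- The arm moves only by the shell command python3 -m jog 'ROWS' [FORCE]. ROWS is JSON, a list of rows, each an object with "gripper": the opening, from -1 (shut) to 1 (fully open), so that 0 is half open; "delta_pos": the shift along the tool's x, y, z normalised to -1 to 1, where 1 is 0.6 m, a list of three; "turn": the turn, a rotation vector about the tool's x, y, z normalised to -1 to 1, where 1 is 60 degrees, a list of three. A call has 1 to 5 rows; each row is the pose to reach, as a shift and turn from the pose commanded when the call began, along the tool's axes at that moment; what a row does not reach only later rows make up. A row lasts 1/10 s, in which the tool goes at most 50 mm and 8.59 degrees, less where a joint would pass 70% of its speed; a pose out of reach is approached as far as the arm can. A call with a number of a shift or a turn outside -1 to 1 is refused whole. A call with a gripper value outside its range is refused whole. The fingers move at their own pace and stop on an object; FORCE is the grip in N (left out, the last holds). Time passes only in rows, so rows that repeat a pose let the fingers close. It gives the time, the measured TCP pose, the force, the opening and the grip force at its end, in the units of the state.
- ctrl.get_obs(): the state, without advancing time (a new reading comes with each control period).
- ctrl.snapshot(name): name is "scene" or "top" or "wrist"; returns the picture (400x640x3 uint8, red, green, blue); there is no depth.
- ctrl.calibration(name): a dict with "mtx" (3x3 intrinsics, pixels), "view" (4x4, takes a point from world to camera coordinates); the wrist camera has in their place "hand_eye" (4x4, takes a point from camera to tool coordinates, whose origin is the TCP and whose axes are the flange's). Camera axes: x right, y down, z forward; pixel columns grow to the right and rows downward; lengths in m; the calibration is good to about 2 mm. A picture is of the moment at which its call begins: read the wrist's pose just before it. calibration takes no time and is no camera call.
- ctrl.finish_job(): hands the job in; it is judged then, once.
The state is a dict: "clock": time; "joint_pos": joint angles; "qvel": joint speeds; "effort": joint torques, N m; "tcp_pos": TCP position; "ee_rot": TCP orientation; "contact_force": force on the tool from outside, world axes, zero at the start; "moment": the same for the moment, N m; "gripper_width": finger opening in m; "grasp_force": force on a finger pad.
Only numpy, scipy, OpenCV 4.12 (cv2) and the standard library are available. Lean on these libraries where they do the work, as an engineer would, in place of code of your own. Each camera call takes 0.05 s, during which the arm holds its last target. There are 200 camera calls.

TASK

A doming stake is nipped at one end of the bench vice, so the jaws would rack when the screw is tightened: pack the empty end of the jaws. Stand as many brass slips as it takes side by side in the gap, down on the vice's slide, then push the wooden wedge, thin end down, into what is left of the gap until you feel it bite against slip and jaw, hand-tight but not forced. Finish while still holding the wedge pressed tight in place, so that the screw can be wound up; leave the slips you do not need in their block and the rest of the bench as it is.

Things in the scene. Friction and masses are not known exactly. Their poses are not given: they have to be found in the camera images.
- vice: Bench vice, fixed. Origin on the bench under the rear jaw's face; x to the rear, y along the jaws, z up. Face of the rear (fixed) jaw: plane x = 0; front jaw's face: x = -(jaw opening). Jaws run y = -62 to +62 mm, flat tops 135 mm above the bench; rear jaw 58 mm thick, front jaw 36 mm. Screw and tommy bar at the front, to x = -150 mm, 52 mm up.
- pack_spot (a point): Middle of the empty end, on the top edge of the rear jaw's face: x = 0, y = -25 mm in the vice's frame, 135 mm above the bench; axes as the vice's. Slips and wedge go in the gap centred about this y (within 12 mm), so that the slips rest on the slide.
- slide_top (a point): The slide below pack_spot, at the rear jaw's face: the level steel bottom of the gap, 68 mm below the jaw tops, 80 mm wide (y = -40 to +40 mm of the vice); axes as the vice's.
- stake_top (a point): Top of the steel doming stake nipped at the other end of the jaws (fixed): shank y = +43 to +59 mm in the vice's frame, round head 44 mm across centred at y = +51 mm, its top 42 mm above the jaw tops.
- vice_jaw (a joint): Jaw opening in m: the distance between the two jaw faces (18 to 29 mm). The screw is self-locking: the jaw cannot be pushed.
- slip1_mid (a point): Centre of brass slip 1 of three alike: flat bar 8 mm thick (its x), 30 mm wide (y), 100 mm tall (z), 0.19 kg, top corners chamfered 6 mm, long edges 1.5 mm. Centre 50 mm above its lower end. Starts upright in a slot of the block, lower end 6 mm above the bench; lifts straight out. Its thickness goes across the jaw gap; once in, it stands 32 mm proud of the jaws.
- slip1: Slip 1, origin at the centre of its lower end, axes as slip1_mid.
- slip2_mid (a point): Centre of brass slip 2 of three alike: flat bar 8 mm thick (its x), 30 mm wide (y), 100 mm tall (z), 0.19 kg, top corners chamfered 6 mm, long edges 1.5 mm. Centre 50 mm above its lower end. Starts upright in a slot of the block, lower end 6 mm above the bench; lifts straight out. Its thickness goes across the jaw gap; once in, it stands 32 mm proud of the jaws.
- slip2: Slip 2, origin at the centre of its lower end, axes as slip2_mid.
- slip3_mid (a point): Centre of brass slip 3 of three alike: flat bar 8 mm thick (its x), 30 mm wide (y), 100 mm tall (z), 0.19 kg, top corners chamfered 6 mm, long edges 1.5 mm. Centre 50 mm above its lower end. Starts upright in a slot of the block, lower end 6 mm above the bench; lifts straight out. Its thickness goes across the jaw gap; once in, it stands 32 mm proud of the jaws.
- slip3: Slip 3, origin at the centre of its lower end, axes as slip3_mid.
- wedge_mid (a point): Middle of the dark hardwood wedge: 30 mm wide (its y), 100 mm tall (z), 0.04 kg, thin end down. +x face flat and upright, -x face sloping: 3 mm thick at the tip, 23 mm at the top (1 in 5). This point is 50 mm above the tip, 6.5 mm behind the flat face. Meant to go flat face to the slips (towards the rear jaw), slope on the front jaw's top edge.
- wedge_tip (a point): Lower end of the wedge, on its flat +x face, mid-width; axes as wedge_mid. At the start 6 mm above the bench, in a pocket of the block of its own taper; lifts straight out.
- wedge: The wedge, origin at wedge_tip.
- rack: Slotted hardwood block, fixed, 130 (x) x 56 x 45 mm high; origin on the bench. Slots at x = +50, +20, -10 mm hold slips 1, 2, 3 (1.6 mm play); the wedge's flat face is at x = -32 mm. Slips and wedge stand with their axes along the block's and rise 61 mm above it.
- jar: Glass jar, 76 mm across, 85 mm high, to be left alone; origin under its centre.
- jar_lid: Blue jar lid lying on the bench, 84 mm across, 16 mm high, to be left alone.
- solder_board: Pale soldering board 100 x 140 x 18 mm, to be left alone.
- band: Plain metal ring band, 30 mm across, 8 mm high, to be left alone.
- hammer: Small hammer lying down, 230 mm long, to be left alone; origin at its middle.
- tin_center (a point): Flat metal tin, 52 mm across, 22 mm high (this is its centre), to be left alone.
- wood_block: Wood block 90 x 60 x 25 mm, to be left alone.
- torch: Hand torch lying down, about 210 mm long, to be left alone.
Not all that is in view belongs to the job. What is shaped like the slip3 but red is not meant.

How it is judged:
By the outcome, as a careful person would: the job done as asked, in the order asked, and still so for the second after the job is handed in, while the arm keeps its last pose, push and grip.
It also fails if it takes over 72 s, if anything falls off the work surface, if the arm or the gripper's body presses on something with over 40 N, if the wrist force passes 120 N, or if a joint passes its speed limit or range.

## Working session

There is one attempt and no reset: what is moved stays moved. The work goes in short steps, Python scripts to look and compute and a shell command to move; the robot and the scene stay as the last step left them, time stands still between calls to the robot, and variables do not carry over. Pictures are saved under pics/ and viewed, at most 10 in all, crops included, and the job is handed in when it is done.

```bash
ls; mkdir -p pics; python3 - <<'E'
from station import ctrl
import cv2,numpy as np
np.set_printoptions(precision=4,suppress=True)
o=ctrl.get_obs();print(o)
for n in("scene","top","wrist"):
    im=ctrl.snapshot(n);cv2.imwrite(f"pics/{n}0.png",im[:,:,::-1]);print(n,ctrl.calibration(n))
E
```

```text
pics
{'clock': 0.0, 'joint_pos': array([-1.3633,  0.3781,  0.0796,  1.2744, -0.    ,  1.4605]), 'qvel': array([ 0.0025,  0.003 ,  0.0011,  0.0007, -0.0014, -0.0013]), 'effort': array([ -0.0008, -46.3598,  26.988 ,   0.0208,  -0.    ,  -0.    ]), 'tcp_pos': array([ 0.1795, -0.5456,  0.2413]), 'ee_rot': array([ 0.9874,  0.1582, -0.0001, -0.001 ]), 'contact_force': array([-0.259 , -0.1586, -0.1703]), 'moment': array([-0.0354, -0.0395, -0.0215]), 'grasp_force': 0.0, 'gripper_width': 0.08563228796457417}
scene {'mtx': array([[402.7973,   0.    , 321.3662],
       [  0.    , 402.7973, 199.1897],
       [  0.    ,   0.    ,   1.    ]]), 'view': array([[-0.6077,  0.794 , -0.0192,  0.3337],
       [ 0.5681,  0.4176, -0.7091, -0.2234],
       [-0.555 , -0.4418, -0.7048,  1.5719],
       [ 0.    ,  0.    ,  0.    ,  1.    ]])}
top {'mtx': array([[389.7925,   0.    , 317.329 ],
       [  0.    , 389.7925, 201.4713],
       [  0.    ,   0.    ,   1.    ]]), 'view': array([[-0.02  , -0.9996, -0.019 ,  0.0143],
       [-0.9912,  0.0224, -0.1306,  0.5595],
       [ 0.131 ,  0.0162, -0.9912,  1.2128],
       [ 0.    ,  0.    ,  0.    ,  1.    ]])}
wrist {'mtx': array([[345.2057,   0.    , 313.0029],
       [  0.    , 345.2057, 199.7805],
       [  0.    ,   0.    ,   1.    ]]), 'hand_eye': array([[-0.0009, -0.9594, -0.282 ,  0.0718],
       [ 1.    , -0.0006, -0.001 , -0.0009],
       [ 0.0008, -0.282 ,  0.9594, -0.1324],
       [ 0.    ,  0.    ,  0.    ,  1.    ]])}
```

View pics/top0.png

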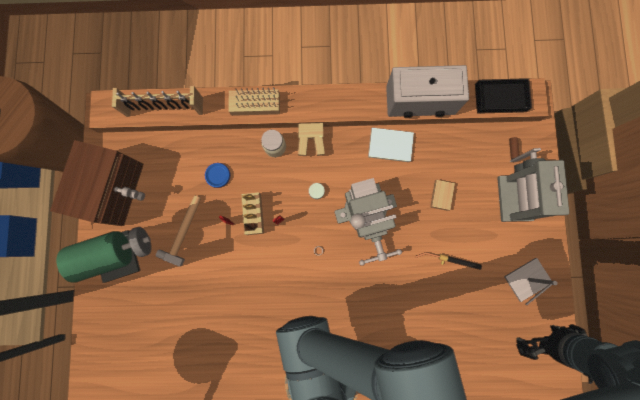

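View pics/scene0.png

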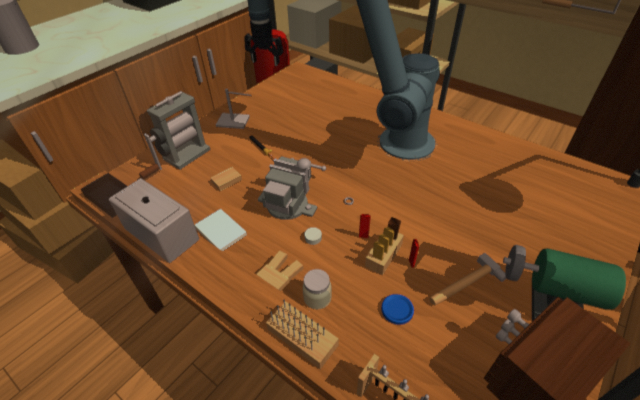

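The top view shows the rack at (252,213) with red bars beside it at (226,220) and (279,219), and the vice at (370,210) with its screw towards the robot. I'll enlarge both.

```bash
python3 - <<'E'
import cv2,numpy as np
t=cv2.imread("pics/top0.png");s=cv2.imread("pics/scene0.png")
def c(im,x,y,w,h,W,H):return cv2.resize(im[y:y+h,x:x+w],(W,H),interpolation=cv2.INTER_CUBIC)
a=np.hstack([c(t,210,180,80,60,400,300),c(t,330,170,80,60,400,300)])
b=np.hstack([c(s,350,205,80,60,400,300),c(s,250,150,80,60,400,300)])
cv2.imwrite("pics/crop0.png",np.vstack([a,b]))
E
```

```text
(no output)
```

View pics/crop0.png

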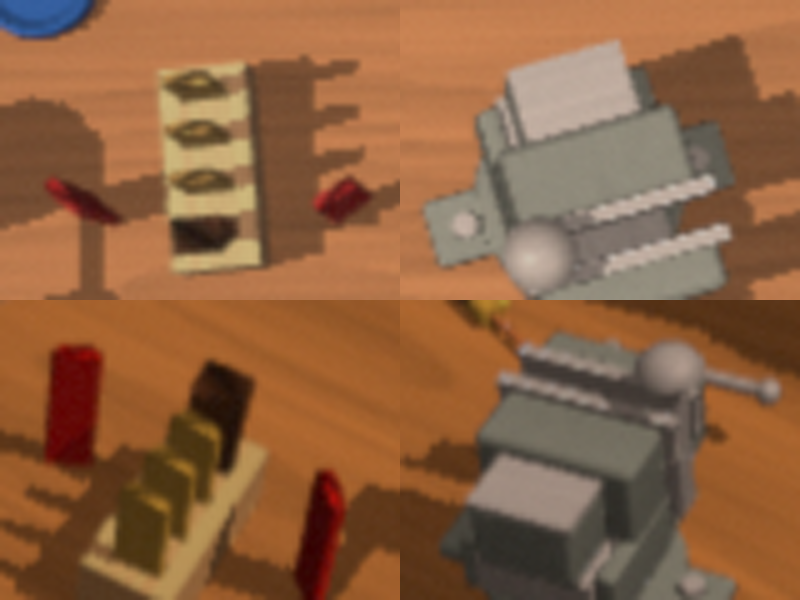

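The brass slips stand in the rack (crop slots at (195,85), (197,132), (200,181) → slips 1, 2, 3; dark wedge nearest the robot at (205,233)). The two red bars at (85,200) and (343,198) stand outside the rack and are decoys: wrong colour, and not in the slots. Next is estimating rack and vice poses.

```bash
cat > h.py <<'E'
import numpy as np
from scipy.optimize import least_squares
from scipy.spatial.transform import Rotation as R
from station import ctrl
np.set_printoptions(precision=4,suppress=True)
def cam(name,obs=None):
    c=ctrl.calibration(name)
    if "view" in c: return c["mtx"],c["view"]
    T=np.eye(4);T[:3,:3]=R.from_quat(obs["ee_rot"]).as_matrix();T[:3,3]=obs["tcp_pos"]
    return c["mtx"],np.linalg.inv(T@c["hand_eye"])
def proj(cm,P):
    q=np.c_[P,np.ones(len(P))]@cm[1].T@np.eye(4,3)@cm[0].T
    return q[:,:2]/q[:,2:]
def onz(cm,px,z):  # pixels -> world at height z
    px=np.atleast_2d(px);V=np.linalg.inv(cm[1]);d=np.c_[px,np.ones(len(px))]@np.linalg.inv(cm[0]).T@V[:3,:3].T
    o=V[:3,3];return o+d*((z-o[2])/d[:,2])[:,None]
def place(p,P): # p=x,y,yaw
    P=np.asarray(P,float);c,s=np.cos(p[2]),np.sin(p[2])
    return np.c_[p[0]+c*P[:,0]-s*P[:,1],p[1]+s*P[:,0]+c*P[:,1],P[:,2]]
def fit(obsv,p0): # list of (cam,model,px)
    r=least_squares(lambda p:np.concatenate([(proj(c,place(p,m))-u).ravel() for c,m,u in obsv]),p0,x_scale=.01)
    return r.x,np.sqrt(np.mean(r.fun**2))
E
python3 - <<'E'
from h import *
import cv2
t=cam("top")
u=lambda a,o:(np.array(a,float)+.5)/5-.5+np.array(o)
m=[[.065,.028,.045],[.065,-.028,.045],[-.065,-.028,.045],[-.065,.028,.045]]
p,e=fit([(t,m,u([(158,72),(247,64),(263,266),(172,272)],(210,180)))],[.55,.19,0]);print("rack",p,e)
s=cam("scene");print("scene reproj rack", proj(s,place(p,m)))
v=onz(t,u([(717-400,188),(590-400,222),(730-400,230),(605-400,268)],(330,170)),.135);print(v)
print("stake",onz(t,u([(138,255)],(330,170)),.155))
print("tcp yaw",R.from_quat(ctrl.get_obs()["ee_rot"]).as_matrix()[:,0])
E
```

```text
rack [0.5258 0.2122 0.0732] 0.23926326093970413
scene reproj rack [[383.1518 265.2641]
 [365.1973 256.4522]
 [386.2564 226.8582]
 [403.4528 234.5409]]
[[ 0.5247 -0.221   0.135 ]
 [ 0.5063 -0.1459  0.135 ]
 [ 0.4998 -0.2275  0.135 ]
 [ 0.4792 -0.1537  0.135 ]]
stake [[ 0.486  -0.1131  0.155 ]]
tcp yaw [0.9499 0.3125 0.0001]
```

```bash
cat >> h.py <<'E'
def go(x,y,z,yaw): # print jog numbers from the measured pose to a tool-down pose (yaw of tool x, rad)
    o=ctrl.get_obs();M=R.from_quat(o["ee_rot"]);d=np.array([x,y,z])-o["tcp_pos"]
    G=R.from_matrix(np.c_[[np.cos(yaw),np.sin(yaw),0],[np.sin(yaw),-np.cos(yaw),0],[0,0,-1]])
    print("t",round(o["clock"],2),"dist mm",d*1000,"delta",M.inv().apply(d)/.6,"turn",(M.inv()*G).as_rotvec()/np.radians(60))
E
R='{"gripper":0.2,"delta_pos":[0.36,-0.2,-0.007],"turn":[0,0,0.031]}'
python3 -m jog '[{"gripper":0.2,"delta_pos":[0.36,-0.2,-0.007],"turn":[0,0,0.031]},{"gripper":0.2,"delta_pos":[0.36,-0.2,-0.007],"turn":[0,0,0.031]},{"gripper":0.2,"delta_pos":[0.36,-0.2,-0.007],"turn":[0,0,0.031]},{"gripper":0.2,"delta_pos":[0.36,-0.2,-0.007],"turn":[0,0,0.031]},{"gripper":0.2,"delta_pos":[0.36,-0.2,-0.007],"turn":[0,0,0.031]}]' 60
python3 -c "from h import *;go(.515,-.185,.25,.253)"
```

```text
clock: 0.65
tcp_pos: [0.3483, -0.3628, 0.2463]
ee_rot: [0.99, 0.142, -0.0, -0.0]
contact_force: [0.2, 0.2, -0.9]
gripper_width: 0.0515
grasp_force: 0.0
t 0.65 dist mm [166.6973 177.8414   3.6501] delta [ 0.35   -0.2063 -0.006 ] turn [-0.0003 -0.      0.0308]
```

```bash

python3 -m jog '[{"gripper":0.2,"delta_pos":[0.35,-0.206,-0.006],"turn":[0,0,0.031]},{"gripper":0.2,"delta_pos":[0.35,-0.206,-0.006],"turn":[0,0,0.031]},{"gripper":0.2,"delta_pos":[0.35,-0.206,-0.006],"turn":[0,0,0.031]},{"gripper":0.2,"delta_pos":[0.35,-0.206,-0.006],"turn":[0,0,0.031]},{"gripper":0.2,"delta_pos":[0.35,-0.206,-0.006],"turn":[0,0,0.031]}]'
python3 -m jog '[{"gripper":0.2,"delta_pos":[0,0,0],"turn":[0,0,0]},{"gripper":0.2,"delta_pos":[0,0,0],"turn":[0,0,0]}]'
python3 - <<'E'
from h import *
import cv2
o=ctrl.get_obs();im=ctrl.snapshot("wrist");np.save("pics/w1.npy",[o["tcp_pos"].tolist()+o["ee_rot"].tolist()])
cv2.imwrite("pics/w1.png",im[:,:,::-1]);go(.515,-.185,.25,.253)
E
```

```text
clock: 1.15
tcp_pos: [0.5153, -0.1848, 0.2499]
ee_rot: [0.992, 0.127, -0.0, -0.0]
contact_force: [0.3, -0.0, -0.1]
gripper_width: 0.0509
grasp_force: 0.0
clock: 1.35
tcp_pos: [0.5142, -0.1862, 0.2496]
ee_rot: [0.992, 0.127, -0.001, -0.0]
contact_force: [-0.1, -0.3, -0.5]
gripper_width: 0.0514
grasp_force: 0.0
t 1.4 dist mm [1.3301 2.0503 0.2963] delta [ 0.003  -0.0028 -0.0005] turn [-0.0001  0.0011  0.0003]
```

View pics/w1.png

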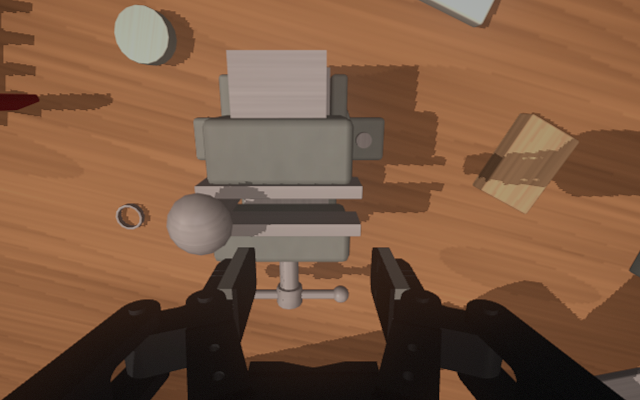

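```bash
python3 - <<'E'
import cv2
im=cv2.imread("pics/w1.png")
cv2.imwrite("pics/w1c.png",cv2.resize(im[170:245,185:380],None,fx=4,fy=4,interpolation=cv2.INTER_CUBIC))
E
```

```text
(no output)
```

View pics/w1c.png

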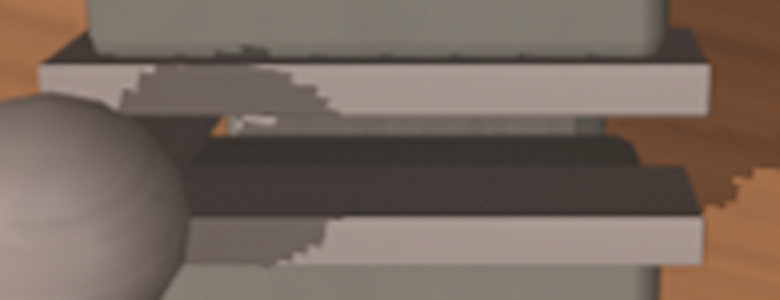

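```bash
python3 - <<'E'
from h import *
a=np.load("pics/w1.npy")[0];o=dict(tcp_pos=a[:3],ee_rot=a[3:])
w=cam("wrist",o)
u=(np.array([(710,115.5),(41,115.5),(703,215)],float)+.5)/4-.5+np.array([185,170])
P=onz(w,u,.135);print(P)
d=P[1]-P[0];yaw=np.arctan2(-d[0],d[1]);L=np.hypot(*d[:2]);print("len",L,"yaw",yaw)
X=np.array([np.cos(yaw),np.sin(yaw)]);print("opening",(P[0]-P[2])[:2]@X)
mid=(P[0]+P[1])[:2]/2;Y=np.array([-X[1],X[0]]);print("vice origin",mid,"pack",mid-.025*Y)
T=cam("top");q=place([*mid,yaw],[[0,-.062,.135],[0,.062,.135],[-.026,-.062,.135]]);print("top px",proj(T,q),"crop",(proj(T,q)-[330,170])*5+[400,0])
E
```

```text
[[ 0.5232 -0.2204  0.135 ]
 [ 0.4918 -0.0998  0.135 ]
 [ 0.504  -0.2249  0.135 ]]
len 0.12461311362400472 yaw 0.25459197417724505
opening 0.019715887529156352
vice origin [ 0.5075 -0.1601] pack [ 0.5138 -0.1843]
top px [[392.7263 207.7631]
 [352.1287 219.2582]
 [395.3607 216.2556]] crop [[713.6314 188.8155]
 [510.6434 246.2911]
 [726.8033 231.2781]]
```

The gap between the bright jaw strips measures 19.7 mm (crop rows 115 to 215). One slip leaves about 11.7 mm, so the wedge seats about 43 mm deep. With none it would bottom on the slide, and with two it would barely enter, so one slip is needed. Next is a close look at the rack.

```bash

python3 -m jog '[{"gripper":0.1,"delta_pos":[0.105,-0.317,-0.007],"turn":[0,0,0.087]},{"gripper":0.1,"delta_pos":[0.105,-0.317,-0.007],"turn":[0,0,0.087]},{"gripper":0.1,"delta_pos":[0.105,-0.317,-0.007],"turn":[0,0,0.087]},{"gripper":0.1,"delta_pos":[0.105,-0.317,-0.007],"turn":[0,0,0.087]},{"gripper":0.1,"delta_pos":[0.105,-0.317,-0.007],"turn":[0,0,0.087]}]'
python3 -c "from h import *;go(.54,.213,.25,.073)"
```

```text
clock: 1.9
tcp_pos: [0.5268, 0.0165, 0.2545]
ee_rot: [0.997, 0.083, 0.0, -0.001]
contact_force: [0.4, -1.1, -0.7]
gripper_width: 0.0467
grasp_force: 0.0
t 1.9 dist mm [ 13.2482 196.5316  -4.5062] delta [ 0.0761 -0.3193  0.0081] turn [-0.0018 -0.0001  0.0894]
```

```bash

python3 -m jog '[{"gripper":0.1,"delta_pos":[0.076,-0.319,0.008],"turn":[0,0,0.089]},{"gripper":0.1,"delta_pos":[0.076,-0.319,0.008],"turn":[0,0,0.089]},{"gripper":0.1,"delta_pos":[0.076,-0.319,0.008],"turn":[0,0,0.089]},{"gripper":0.1,"delta_pos":[0.076,-0.319,0.008],"turn":[0,0,0.089]},{"gripper":0.1,"delta_pos":[0.076,-0.319,0.008],"turn":[0,0,0.089]}]'
python3 -m jog '[{"gripper":0.1,"delta_pos":[0,0,0],"turn":[0,0,0]},{"gripper":0.1,"delta_pos":[0,0,0],"turn":[0,0,0]}]'
python3 - <<'E'
from h import *
import cv2
o=ctrl.get_obs();im=ctrl.snapshot("wrist");np.save("pics/w2.npy",[o["tcp_pos"].tolist()+o["ee_rot"].tolist()])
cv2.imwrite("pics/w2.png",cv2.resize(im[60:310,140:480,::-1],None,fx=2.3,fy=2.3,interpolation=cv2.INTER_CUBIC));go(.54,.213,.25,.073)
E
```

```text
clock: 2.4
tcp_pos: [0.5491, 0.1483, 0.2493]
ee_rot: [0.998, 0.068, -0.002, -0.017]
contact_force: [-0.4, -0.8, 0.4]
gripper_width: 0.0466
grasp_force: 0.0
clock: 2.6
tcp_pos: [0.5488, 0.1479, 0.2496]
ee_rot: [0.998, 0.067, -0.002, -0.017]
contact_force: [-0.0, -0.6, 0.2]
gripper_width: 0.047
grasp_force: 0.0
t 2.65 dist mm [-8.6906 64.991   0.3708] delta [ 0.0002 -0.1092  0.0032] turn [-0.033   0.0024  0.0588]
```

View pics/w2.png

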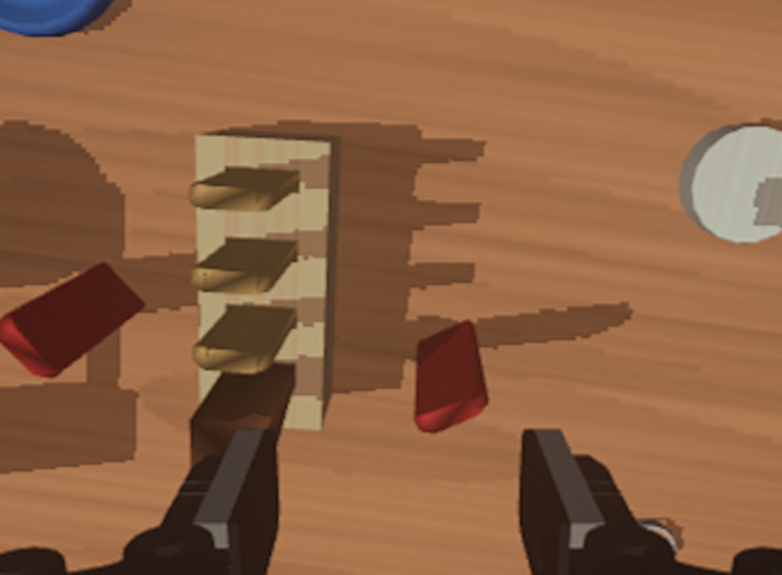

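```bash
python3 - <<'E'
from h import *
a=np.load("pics/w2.npy")[0];o=dict(tcp_pos=a[:3],ee_rot=a[3:])
w=cam("wrist",o)
u=lambda a,o,k:(np.array(a,float)+.5)/k-.5+np.array(o)
m=np.array([[.065,.028,.045],[.065,-.028,.045],[-.065,-.028,.045],[-.065,.028,.045]])
t=(cam("top"),m,u([(158,72),(247,64),(263,266),(172,272)],(210,180),5))
ww=(w,m[:3],u([(196,135),(330,141),(323,429)],(140,60),2.3))
print(fit([ww],[.53,.21,.07]))
p,e=fit([ww,ww,t],[.53,.21,.07]);print(p,e)
# slip1 top: predicted pixels of top centre in crop
p=fit([ww],p)[0]
for sx in(.05,.02,-.01):
    q=place(p,[[sx-.004,.009,.106],[sx-.004,-.009,.106],[sx+.004,-.009,.106],[sx-.004,-.015,.1]]);print((proj(w,q)-[140,60])*2.3)
print(place(p,[[.05,0,.1],[-.038,0,.1]]))
o=ctrl.get_obs();print(o["joint_pos"],o["qvel"])
E
```

```text
(array([0.5265, 0.2136, 0.0854]), np.float64(0.13303708301450845))
[0.5264 0.2135 0.0851] 0.30437132952236273
[[201.9053 202.3272]
 [253.0493 205.061 ]
 [252.9589 182.0066]
 [273.3146 203.551 ]]
[[203.7569 285.4857]
 [253.3752 288.2431]
 [253.2902 266.5511]
 [273.0404 285.1722]]
[[205.5012 363.8251]
 [253.6822 366.5988]
 [253.6021 346.1519]
 [272.7819 362.1464]]
[[0.5763 0.2179 0.1   ]
 [0.4886 0.2104 0.1   ]]
[0.1335 0.3605 0.0748 1.2865 0.0346 3.1405] [ 0.0035 -0.0033 -0.0017 -0.0002  0.0029 -0.0004]
```

Joint 6 is at its limit (3.14), so I'll use the other half-turn: rotate −180° about tool z, then look again from the opposite side.

```bash

for i in 1 2 3 4; do python3 -m jog '[{"gripper":0.1,"delta_pos":[0,0,0],"turn":[0,0,-0.7]},{"gripper":0.1,"delta_pos":[0,0,0],"turn":[0,0,-0.7]},{"gripper":0.1,"delta_pos":[0,0,0],"turn":[0,0,-0.7]},{"gripper":0.1,"delta_pos":[0,0,0],"turn":[0,0,-0.7]},{"gripper":0.1,"delta_pos":[0,0,0],"turn":[0,0,-0.7]}]' | tail -0; done
python3 -c "from h import *;go(.56,.217,.25,.085+np.pi)"
```

```text
t 4.65 dist mm [11.4214 68.6369  0.2406] delta [-0.0112  0.1154  0.0034] turn [ 0.0328 -0.0053 -0.1466]Exception ignored on flushing sys.stdout:
BrokenPipeError: [Errno 32] Broken pipe
Exception ignored on flushing sys.stdout:
BrokenPipeError: [Errno 32] Broken pipe
Exception ignored on flushing sys.stdout:
BrokenPipeError: [Errno 32] Broken pipe
Exception ignored on flushing sys.stdout:
BrokenPipeError: [Errno 32] Broken pipe
```

```bash

python3 -m jog '[{"gripper":0.1,"delta_pos":[-0.011,0.115,0.003],"turn":[0.033,-0.005,-0.147]},{"gripper":0.1,"delta_pos":[-0.011,0.115,0.003],"turn":[0.033,-0.005,-0.147]},{"gripper":0.1,"delta_pos":[-0.011,0.115,0.003],"turn":[0.033,-0.005,-0.147]},{"gripper":0.1,"delta_pos":[-0.011,0.115,0.003],"turn":[0.033,-0.005,-0.147]}]'
python3 - <<'E'
from h import *
import cv2
o=ctrl.get_obs();im=ctrl.snapshot("wrist");np.save("pics/w3.npy",[o["tcp_pos"].tolist()+o["ee_rot"].tolist()])
cv2.imwrite("pics/w3.png",cv2.resize(im[90:290,200:420,::-1],None,fx=3,fy=3,interpolation=cv2.INTER_CUBIC));go(.5755,.2172,.25,.085+np.pi)
print(o["joint_pos"])
E
```

```text
clock: 5.05
tcp_pos: [0.5602, 0.217, 0.2501]
ee_rot: [-0.04, 0.999, -0.0, -0.0]
contact_force: [-0.0, -1.5, -0.1]
gripper_width: 0.047
grasp_force: 0.0
t 5.1 dist mm [15.3318  0.6233 -0.1187] delta [-0.0256 -0.001   0.0002] turn [-0.0005 -0.0008 -0.0049]
[ 0.2643  0.4314  0.1822  1.3225 -0.0004  0.1836]
```

View pics/w3.png

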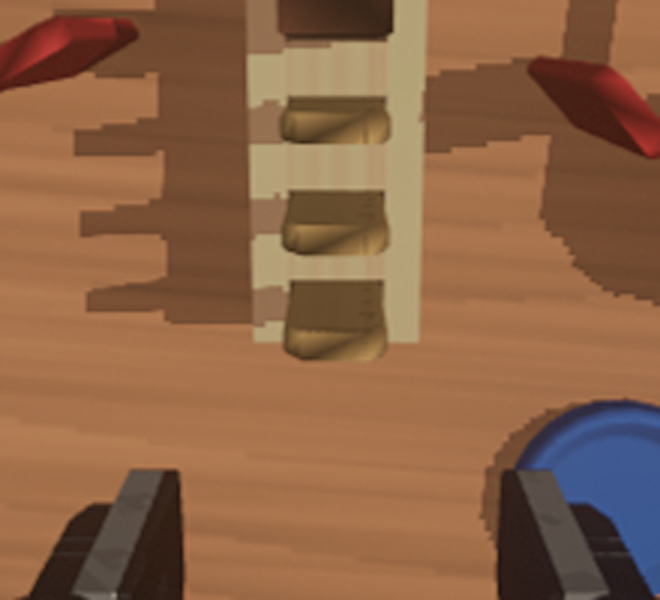

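```bash
python3 - <<'E'
from h import *
a=np.load("pics/w3.npy")[0];o=dict(tcp_pos=a[:3],ee_rot=a[3:])
w=cam("wrist",o)
u=lambda a,o,k:(np.array(a,float)+.5)/k-.5+np.array(o)
c=u([(254,341),(419,341),(426,50)],(200,90),3)
P=onz(w,c,.045);print(P)
yaw=np.arctan2(*(P[1]-P[2])[[1,0]]);yaw2=np.arctan2(-(P[1]-P[0])[0],(P[1]-P[0])[1]);print("yaws",yaw,yaw2)
mid=(P[0]+P[1])/2;X=np.array([np.cos(.08),np.sin(.08)]);print("rack",mid[:2]-.065*X,"slip1 from block",mid[:2]-.015*X)
q=onz(w,u([(284,347),(387,347)],(200,90),3),.1);print("edges",q)
e=onz(w,u([(336,360)],(200,90),3),.106);print("far top edge",e,"centre",e[0,:2]-.004*X, )
for i,(l,r,b) in enumerate([(282,389,254),(280,391,143)]):
  e=onz(w,u([((l+r)/2,b)],(200,90),3),.106);print("slip",i+2,e[0,:2]-.004*X)
E
```

```text
[[0.5932 0.1913 0.045 ]
 [0.5888 0.2473 0.045 ]
 [0.4934 0.2399 0.045 ]]
yaws 0.07815764015523634 0.07970179621366473
rack [0.5262 0.2141] slip1 from block [0.5761 0.2181]
edges [[0.5773 0.2034 0.1   ]
 [0.575  0.2327 0.1   ]]
far top edge [[0.5781 0.2183 0.106 ]] centre [0.5741 0.218 ]
slip 2 [0.5439 0.2155]
slip 3 [0.5141 0.2132]
```

```bash

python3 -m jog '[{"gripper":0.1,"delta_pos":[-0.025,0.001,0.05],"turn":[0,0,0]},{"gripper":0.1,"delta_pos":[-0.025,0.001,0.13],"turn":[0,0,0]},{"gripper":0.1,"delta_pos":[-0.025,0.001,0.19],"turn":[0,0,0]},{"gripper":0.1,"delta_pos":[-0.025,0.001,0.21],"turn":[0,0,0]},{"gripper":0.1,"delta_pos":[-0.025,0.001,0.21],"turn":[0,0,0]}]'
python3 -c "from h import *;go(.575,.218,.088,.080+np.pi)"
```

```text
clock: 5.6
tcp_pos: [0.5735, 0.218, 0.1225]
ee_rot: [-0.04, 0.999, -0.0, -0.002]
contact_force: [-0.2, 0.3, 0.3]
gripper_width: 0.0468
grasp_force: 0.0
t 5.6 dist mm [  1.5469  -0.0226 -34.479 ] delta [-0.0029 -0.0002  0.0575] turn [-0.0008 -0.0047 -0.0004]
```

```bash

python3 -m jog '[{"gripper":0.1,"delta_pos":[-0.003,0,0.03],"turn":[0,-0.005,0]},{"gripper":0.1,"delta_pos":[-0.003,0,0.0575],"turn":[0,-0.005,0]},{"gripper":0.1,"delta_pos":[-0.003,0,0.0575],"turn":[0,-0.005,0]},{"gripper":-0.3,"delta_pos":[-0.003,0,0.0575],"turn":[0,-0.005,0]},{"gripper":-0.6,"delta_pos":[-0.003,0,0.0575],"turn":[0,-0.005,0]}]' 50
python3 -m jog '[{"gripper":-0.6,"delta_pos":[0,0,0],"turn":[0,0,0]},{"gripper":-0.6,"delta_pos":[0,0,0],"turn":[0,0,0]},{"gripper":-0.6,"delta_pos":[0,0,0],"turn":[0,0,0]},{"gripper":-0.6,"delta_pos":[0,0,0],"turn":[0,0,0]}]' 50
```

```text
clock: 6.1
tcp_pos: [0.5785, 0.2194, 0.0921]
ee_rot: [-0.04, 0.999, -0.0, 0.004]
contact_force: [-0.1, -2.9, 3.1]
gripper_width: 0.0287
grasp_force: 49.5
clock: 6.5
tcp_pos: [0.5786, 0.2194, 0.0921]
ee_rot: [-0.04, 0.999, -0.0, 0.004]
contact_force: [-0.6, -2.8, 6.2]
gripper_width: 0.0284
grasp_force: 49.8
```

```bash

python3 -m jog '[{"gripper":-0.6,"delta_pos":[0,0,-0.02],"turn":[0,0,0]},{"gripper":-0.6,"delta_pos":[0,0,-0.06],"turn":[0,0,0]},{"gripper":-0.6,"delta_pos":[0,0,-0.12],"turn":[0,0,0]},{"gripper":-0.6,"delta_pos":[0,0,-0.19],"turn":[0,0,0]},{"gripper":-0.6,"delta_pos":[0,0,-0.25],"turn":[0,0,0]}]'
python3 -m jog '[{"gripper":-0.6,"delta_pos":[0,0,-0.09],"turn":[0,0,0]},{"gripper":-0.6,"delta_pos":[0,0,-0.09],"turn":[0,0,0]},{"gripper":-0.6,"delta_pos":[0,0,-0.09],"turn":[0,0,0]}]'
python3 -c "from h import *;go(.515,-.16,.29,.2536+np.pi);print(ctrl.get_obs()['joint_pos'])"
```

```text
clock: 7.0
tcp_pos: [0.5758, 0.2201, 0.2424]
ee_rot: [-0.041, 0.999, 0.001, 0.003]
contact_force: [1.4, 0.8, -2.1]
gripper_width: 0.028
grasp_force: 50.0
clock: 7.3
tcp_pos: [0.5769, 0.2203, 0.2961]
ee_rot: [-0.041, 0.999, 0.001, 0.005]
contact_force: [-0.3, 1.0, -1.8]
gripper_width: 0.0285
grasp_force: 50.0
t 7.3 dist mm [ -61.9166 -380.3165   -6.1138] delta [ 0.1545 -0.6234  0.0076] turn [ 0.001   0.0091 -0.1644]
[0.262  0.4595 0.3437 1.4455 0.0001 0.1806]
```

```bash

python3 -m jog '[{"gripper":-0.6,"delta_pos":[0.077,-0.312,0.004],"turn":[0,0.005,-0.082]},{"gripper":-0.6,"delta_pos":[0.077,-0.312,0.004],"turn":[0,0.005,-0.082]},{"gripper":-0.6,"delta_pos":[0.077,-0.312,0.004],"turn":[0,0.005,-0.082]},{"gripper":-0.6,"delta_pos":[0.077,-0.312,0.004],"turn":[0,0.005,-0.082]},{"gripper":-0.6,"delta_pos":[0.077,-0.312,0.004],"turn":[0,0.005,-0.082]}]'
python3 -c "from h import *;go(.515,-.182,.29,.2546+np.pi)"
```

```text
clock: 7.8
tcp_pos: [0.5428, 0.0249, 0.2887]
ee_rot: [-0.08, 0.997, -0.001, -0.003]
contact_force: [-0.6, 1.4, -1.6]
gripper_width: 0.0285
grasp_force: 50.4
t 7.8 dist mm [ -27.8032 -206.9138    1.347 ] delta [ 0.1009 -0.333  -0.0015] turn [-0.0003 -0.0055 -0.0898]
```

```bash

python3 -m jog '[{"gripper":-0.6,"delta_pos":[0.106,-0.332,-0.001],"turn":[0,-0.003,-0.09]},{"gripper":-0.6,"delta_pos":[0.106,-0.332,-0.001],"turn":[0,-0.003,-0.09]},{"gripper":-0.6,"delta_pos":[0.106,-0.332,-0.001],"turn":[0,-0.003,-0.09]},{"gripper":-0.6,"delta_pos":[0.106,-0.332,-0.001],"turn":[0,-0.003,-0.09]},{"gripper":-0.6,"delta_pos":[0.106,-0.332,-0.001],"turn":[0,-0.003,-0.09]}]'
python3 -m jog '[{"gripper":-0.6,"delta_pos":[0,0,0],"turn":[0,0,0]},{"gripper":-0.6,"delta_pos":[0,0,0.04],"turn":[0,0,0]},{"gripper":-0.6,"delta_pos":[0,0,0.04],"turn":[0,0,0]},{"gripper":-0.6,"delta_pos":[0,0,0.04],"turn":[0,0,0]}]'
python3 - <<'E'
from h import *
import cv2
o=ctrl.get_obs();im=ctrl.snapshot("wrist");np.save("pics/w4.npy",[o["tcp_pos"].tolist()+o["ee_rot"].tolist()])
cv2.imwrite("pics/w4.png",cv2.resize(im[130:330,200:420,::-1],None,fx=3,fy=3,interpolation=cv2.INTER_CUBIC));go(.5118,-.1817,.24,.2546+np.pi)
E
```

```text
clock: 8.3
tcp_pos: [0.5141, -0.1813, 0.2894]
ee_rot: [-0.128, 0.992, 0.0, -0.0]
contact_force: [0.3, 1.3, -1.6]
gripper_width: 0.0287
grasp_force: 50.7
clock: 8.7
tcp_pos: [0.515, -0.1755, 0.2668]
ee_rot: [-0.131, 0.991, 0.001, 0.0]
contact_force: [-1.2, -0.1, -1.8]
gripper_width: 0.0284
grasp_force: 50.7
t 8.75 dist mm [ -3.8083  -5.6626 -27.6606] delta [ 0.0087 -0.0075  0.0461] turn [0.0009 0.0021 0.0084]
```

View pics/w4.png

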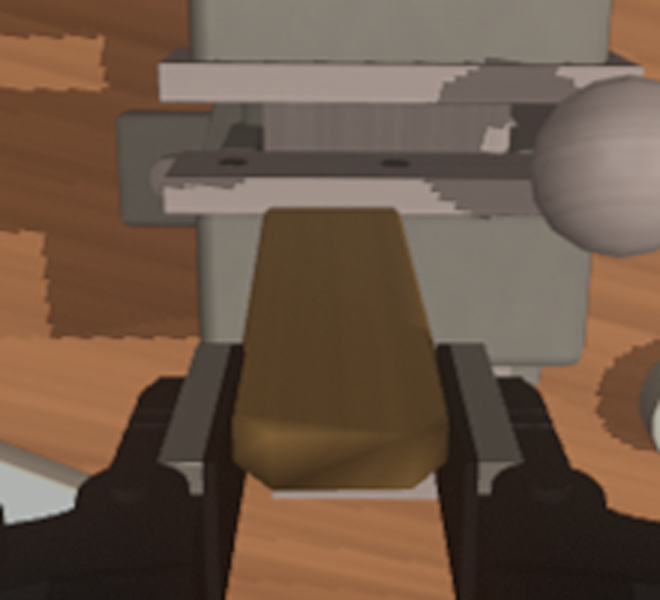

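```bash
python3 - <<'E'
from h import *
a=np.load("pics/w4.npy")[0];o=dict(tcp_pos=a[:3],ee_rot=a[3:])
w=cam("wrist",o)
u=lambda a:(np.array(a,float)+.5)/3-.5+np.array([200,130])
X=np.array([.9678,.2518]);Y=np.array([-.2518,.9678]);O=np.array([.5075,-.1601])
vf=lambda P:np.c_[(P[:,:2]-O)@X,(P[:,:2]-O)@Y]*1000
P=onz(w,u([(163,178),(163,101),(400,178)]),.135);print("rear L, front L, rear mid (vice mm)",vf(P))
B=onz(w,u([(266,208),(398,208)]),a[2]-.0861);print("slip bottom front edge",vf(B))
T=onz(w,u([(265,489),(418,489)]),a[2]+.0139);print("slip top rear edge",vf(T))
print("tcp",vf(a[None,:3]), "toolx",R.from_quat(a[3:]).as_matrix()[:,0])
E
```

```text
rear L, front L, rear mid (vice mm) [[  0.9866 -62.0256]
 [-19.516  -61.2044]
 [  0.5295   0.3833]]
slip bottom front edge [[ -4.3476 -31.8685]
 [ -4.557   -2.871 ]]
slip top rear edge [[  4.2942 -25.5732]
 [  4.1717  -5.7701]]
tcp [[  3.4213 -16.7961]] toolx [-0.9655 -0.2606 -0.0008]
```

```bash

python3 -m jog '[{"gripper":-0.6,"delta_pos":[0.009,-0.008,0],"turn":[0,0,0.008]},{"gripper":-0.6,"delta_pos":[0.009,-0.008,0.03],"turn":[0,0,0.008]},{"gripper":-0.6,"delta_pos":[0.009,-0.008,0.04],"turn":[0,0,0.008]},{"gripper":-0.6,"delta_pos":[0.009,-0.008,0.04],"turn":[0,0,0.008]},{"gripper":-0.6,"delta_pos":[0.009,-0.008,0.04],"turn":[0,0,0.008]}]'
python3 - <<'E'
from h import *
import cv2
a=ctrl.get_obs();im=ctrl.snapshot("wrist")
X=np.array([.9678,.2518]);Y=np.array([-.2518,.9678]);O=np.array([.5075,-.1601])
p=a["tcp_pos"];print("tcp vice",(p[:2]-O)@X*1000,(p[:2]-O)@Y*1000,p[2],"slip x rel jaw",(p[:2]-O)@X*1000-3.8-.75);go(p[0],p[1],p[2],.2546+np.pi)
E
```

```text
clock: 9.25
tcp_pos: [0.5117, -0.1837, 0.2441]
ee_rot: [-0.126, 0.992, 0.0, 0.001]
contact_force: [0.3, 0.7, -2.3]
gripper_width: 0.0282
grasp_force: 50.7
tcp vice -1.9202272026233804 -23.93242923758452 0.24408317094878096 slip x rel jaw -6.470227202623381
t 9.3 dist mm [-0.205   0.1132 -0.2015] delta [0.0003 0.0003 0.0003] turn [-0.0006  0.0032 -0.0017]
```

```bash

python3 -m jog '[{"gripper":-0.6,"delta_pos":[0,0.004,0.02],"turn":[0,0.003,-0.002]},{"gripper":-0.6,"delta_pos":[0,0.004,0.05],"turn":[0,0.003,-0.002]},{"gripper":-0.6,"delta_pos":[0,0.004,0.08],"turn":[0,0.003,-0.002]},{"gripper":-0.6,"delta_pos":[0,0.004,0.11],"turn":[0,0.003,-0.002]},{"gripper":-0.6,"delta_pos":[0,0.004,0.135],"turn":[0,0.003,-0.002]}]'
python3 -m jog '[{"gripper":-0.6,"delta_pos":[0,0,0],"turn":[0,0,0]},{"gripper":-0.6,"delta_pos":[0,0,0],"turn":[0,0,0]}]'
cat >> h.py <<'E'
def vice(yaw=.2546+np.pi):
    X=np.array([.9678,.2518]);Y=np.array([-.2518,.9678]);O=np.array([.5075,-.1601])
    o=ctrl.get_obs();p=o["tcp_pos"];f=o["contact_force"]
    print("tcp vice",(p[:2]-O)@X*1000,(p[:2]-O)@Y*1000,p[2]*1000,"force vice",f[:2]@X,f[:2]@Y,f[2],"M",o["moment"]);go(*p,yaw)
E
python3 -c "from h import *;vice()"
```

```text
clock: 9.8
tcp_pos: [0.5108, -0.1809, 0.1611]
ee_rot: [-0.127, 0.992, 0.0, -0.001]
contact_force: [-0.4, 0.2, -1.8]
gripper_width: 0.0284
grasp_force: 50.7
clock: 10.0
tcp_pos: [0.511, -0.1811, 0.1624]
ee_rot: [-0.127, 0.992, 0.0, -0.001]
contact_force: [0.7, -0.5, -1.5]
gripper_width: 0.0287
grasp_force: 50.7
tcp vice -1.90043335787837 -21.20288276473365 162.37601621405506 force vice 0.576616869732831 -0.6732962098065478 -1.5200010222032423 M [-0.0016 -0.0265 -0.0133]
t 10.0 dist mm [0. 0. 0.] delta [0. 0. 0.] turn [ 0.0005 -0.001   0.0005]
```

```bash

python3 -m jog '[{"gripper":-0.6,"delta_pos":[0,0,0.006],"turn":[0,0,0]},{"gripper":-0.6,"delta_pos":[0,0,0.012],"turn":[0,0,0]},{"gripper":-0.6,"delta_pos":[0,0,0.0145],"turn":[0,0,0]},{"gripper":-0.6,"delta_pos":[0,0,0.0155],"turn":[0,0,0]},{"gripper":-0.6,"delta_pos":[0,0,0.0155],"turn":[0,0,0]}]'
python3 -m jog '[{"gripper":-0.6,"delta_pos":[0,0,0.001],"turn":[0,0,0]},{"gripper":-0.6,"delta_pos":[0,0,0.002],"turn":[0,0,0]}]'
python3 -c "from h import *;vice()"
```

```text
clock: 10.5
tcp_pos: [0.5113, -0.1813, 0.1533]
ee_rot: [-0.127, 0.992, -0.0, -0.0]
contact_force: [0.3, -0.3, -1.9]
gripper_width: 0.0282
grasp_force: 50.8
clock: 10.7
tcp_pos: [0.5118, -0.1815, 0.153]
ee_rot: [-0.127, 0.992, -0.0, 0.001]
contact_force: [-1.7, 1.3, 6.8]
gripper_width: 0.0285
grasp_force: 51.5
tcp vice -1.1807810492273172 -21.75900116294035 153.00579393773205 force vice -1.310175988623179 1.7164452616242585 6.823112217770289 M [ 0.313   0.3248 -0.0215]
t 10.7 dist mm [0. 0. 0.] delta [0. 0. 0.] turn [-0.0008  0.001   0.0004]
```

```bash

python3 -m jog '[{"gripper":-0.6,"delta_pos":[-0.001,0,-0.001],"turn":[0,0,0]},{"gripper":-0.6,"delta_pos":[-0.002,0,-0.001],"turn":[0,0,0]},{"gripper":-0.6,"delta_pos":[-0.003,0,-0.001],"turn":[0,0,0]},{"gripper":-0.6,"delta_pos":[-0.003,0,-0.001],"turn":[0,0,0]}]'
python3 -c "from h import *;vice()"
```

```text
clock: 11.1
tcp_pos: [0.513, -0.181, 0.153]
ee_rot: [-0.127, 0.992, -0.0, -0.0]
contact_force: [-1.1, -0.7, 5.3]
gripper_width: 0.0283
grasp_force: 51.4
tcp vice 0.041741554830132345 -21.64648603922375 153.00134390732072 force vice -1.2718735740139087 -0.3957968307695235 5.345158005543678 M [ 0.0848  0.6216 -0.0026]
t 11.1 dist mm [0. 0. 0.] delta [0. 0. 0.] turn [-0.0006 -0.0005  0.0004]
```

```bash

python3 -m jog '[{"gripper":-0.6,"delta_pos":[-0.001,0,0],"turn":[0,0,0]},{"gripper":-0.6,"delta_pos":[-0.002,0,0],"turn":[0,0,0]},{"gripper":-0.6,"delta_pos":[-0.002,0,0],"turn":[0,0,0]}]'
python3 -c "from h import *;vice()"
python3 -m jog '[{"gripper":-0.6,"delta_pos":[-0.001,0,0],"turn":[0,0,0]},{"gripper":-0.6,"delta_pos":[-0.0015,0,0],"turn":[0,0,0]},{"gripper":-0.6,"delta_pos":[-0.0015,0,0],"turn":[0,0,0]}]'
python3 -c "from h import *;vice()"
```

```text
clock: 11.4
tcp_pos: [0.5136, -0.1809, 0.153]
ee_rot: [-0.127, 0.992, -0.0, -0.001]
contact_force: [-2.7, -0.9, 6.8]
gripper_width: 0.0287
grasp_force: 51.6
tcp vice 0.7078688243852576 -21.62614347295054 152.98062780085928 force vice -2.8191638886792942 -0.15759374325985653 6.779700611320286 M [-0.0448  0.9105  0.0152]
t 11.4 dist mm [0. 0. 0.] delta [0. 0. 0.] turn [-0.0007 -0.0016  0.0002]
clock: 11.7
tcp_pos: [0.5137, -0.1808, 0.1529]
ee_rot: [-0.127, 0.992, -0.001, -0.002]
contact_force: [-6.1, -1.3, 8.4]
gripper_width: 0.0286
grasp_force: 51.7
tcp vice 0.7746479114603595 -21.641898210185772 152.94151307818672 force vice -6.226788230137954 0.31196176514083335 8.355776125948386 M [-0.1808  1.3455  0.04  ]
t 11.7 dist mm [0. 0. 0.] delta [0. 0. 0.] turn [-0.0009 -0.0032 -0.0001]
```

```bash

python3 -m jog '[{"gripper":-0.6,"delta_pos":[0.001,0,-0.001],"turn":[0,0,0]},{"gripper":-0.1,"delta_pos":[0.001,0,-0.001],"turn":[0,0,0]},{"gripper":-0.05,"delta_pos":[0.001,0,-0.001],"turn":[0,0,0]},{"gripper":-0.05,"delta_pos":[0.001,0,-0.001],"turn":[0,0,0]}]'
python3 -m jog '[{"gripper":-0.05,"delta_pos":[0,0,-0.02],"turn":[0,0,0]},{"gripper":-0.05,"delta_pos":[0,0,-0.06],"turn":[0,0,0]},{"gripper":0,"delta_pos":[0,0,-0.12],"turn":[0,0,0]},{"gripper":0,"delta_pos":[0,0,-0.14],"turn":[0,0,0]},{"gripper":0,"delta_pos":[0,0,-0.14],"turn":[0,0,0]}]'
python3 - <<'E'
from h import *
import cv2
o=ctrl.get_obs();im=ctrl.snapshot("wrist");np.save("pics/w5.npy",[o["tcp_pos"].tolist()+o["ee_rot"].tolist()])
cv2.imwrite("pics/w5.png",cv2.resize(im[130:330,200:420,::-1],None,fx=3,fy=3,interpolation=cv2.INTER_CUBIC));vice()
E
```

```text
clock: 12.1
tcp_pos: [0.5148, -0.1804, 0.153]
ee_rot: [-0.127, 0.992, 0.0, 0.0]
contact_force: [-0.3, -0.7, -0.4]
gripper_width: 0.0406
grasp_force: 0.0
clock: 12.6
tcp_pos: [0.5163, -0.1812, 0.2401]
ee_rot: [-0.127, 0.992, -0.002, 0.002]
contact_force: [-0.9, -1.0, 0.2]
gripper_width: 0.0431
grasp_force: 0.0
tcp vice 2.3284805054583653 -21.994940006126047 238.1192222576158 force vice -0.5568570475175504 -0.6744688777863664 -0.684660873384772 M [-0.0009 -0.0285 -0.0068]
t 12.65 dist mm [0. 0. 0.] delta [0. 0. 0.] turn [-0.0016  0.0015  0.0004]
```

View pics/w5.png

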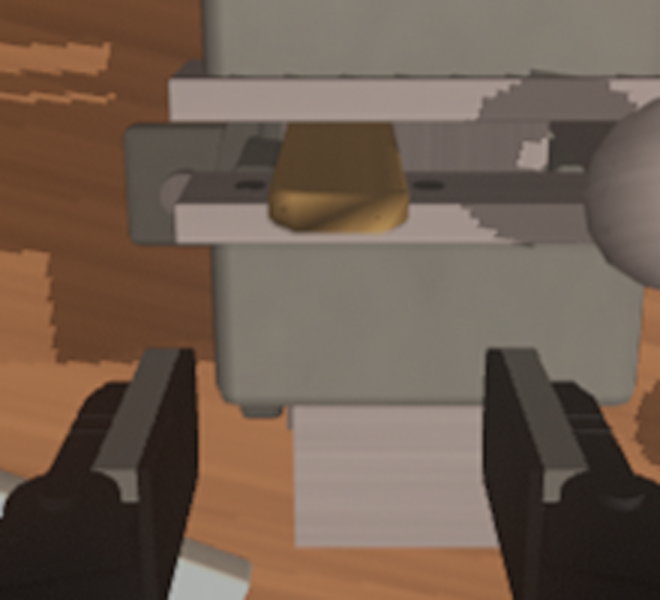

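The brass slip stands upright against the rear jaw, at (338,215) in the crop. Next is the wedge.

```bash
python3 - <<'E'
from h import *
a=np.load("pics/w5.npy")[0];o=dict(tcp_pos=a[:3],ee_rot=a[3:])
w=cam("wrist",o)
u=lambda a:(np.array(a,float)+.5)/3-.5+np.array([200,130])
X=np.array([.9678,.2518]);Y=np.array([-.2518,.9678]);O=np.array([.5075,-.1601])
vf=lambda P:np.c_[(P[:,:2]-O)@X,(P[:,:2]-O)@Y]*1000
print("rear, front",vf(onz(w,u([(175,203),(169,122)]),.135)),"slip rear top",vf(onz(w,u([(338,232)]),.167)),"sides",vf(onz(w,u([(268,210),(408,210)]),.161)))
go(.4804,.2102,.25,.080+np.pi)
E
```

```text
rear, front [[ -0.0611 -61.3291]
 [-19.7239 -61.8269]] slip rear top [[ -3.0878 -22.2883]] sides [[ -6.0688 -37.2086]
 [ -6.0845  -7.426 ]]
t 12.65 dist mm [-34.8915 390.9996  11.8808] delta [-0.1082  0.6452 -0.0207] turn [-0.0015  0.0016  0.1672]
```

```bash

python3 -m jog '[{"gripper":0,"delta_pos":[-0.04,0.32,-0.02],"turn":[0,0,0.084]},{"gripper":0,"delta_pos":[-0.04,0.32,-0.02],"turn":[0,0,0.084]},{"gripper":0,"delta_pos":[-0.04,0.32,-0.02],"turn":[0,0,0.084]},{"gripper":0,"delta_pos":[-0.04,0.32,-0.02],"turn":[0,0,0.084]},{"gripper":0,"delta_pos":[-0.04,0.32,-0.02],"turn":[0,0,0.084]}]' >/dev/null
python3 -c "from h import *;go(.4804,.2102,.25,.080+np.pi)"
```

```text
t 13.15 dist mm [ -6.7179 194.237    2.1413] delta [-0.045   0.3208 -0.0029] turn [ 0.0024 -0.0033  0.0896]
```

```bash

python3 -m jog '[{"gripper":0,"delta_pos":[-0.045,0.32,0],"turn":[0,0,0.088]},{"gripper":0,"delta_pos":[-0.045,0.32,0],"turn":[0,0,0.088]},{"gripper":0,"delta_pos":[-0.045,0.32,0],"turn":[0,0,0.088]},{"gripper":0,"delta_pos":[-0.045,0.32,0],"turn":[0,0,0.088]},{"gripper":0,"delta_pos":[-0.045,0.32,0],"turn":[0,0,0.088]}]' >/dev/null
python3 -m jog '[{"gripper":0,"delta_pos":[0,0,0],"turn":[0,0,0]},{"gripper":0,"delta_pos":[0,0,0],"turn":[0,0,0]},{"gripper":0,"delta_pos":[0,0,0],"turn":[0,0,0]}]' >/dev/null
python3 - <<'E'
from h import *
import cv2
o=ctrl.get_obs();im=ctrl.snapshot("wrist");np.save("pics/w6.npy",[o["tcp_pos"].tolist()+o["ee_rot"].tolist()])
cv2.imwrite("pics/w6.png",cv2.resize(im[90:290,200:420,::-1],None,fx=3,fy=3,interpolation=cv2.INTER_CUBIC));go(.4804,.2102,.25,.080+np.pi)
E
```

```text
t 14.0 dist mm [-3.6975  6.4733  1.0907] delta [ 0.0054  0.0112 -0.0018] turn [-0.0004 -0.001  -0.0072]
```

View pics/w6.png

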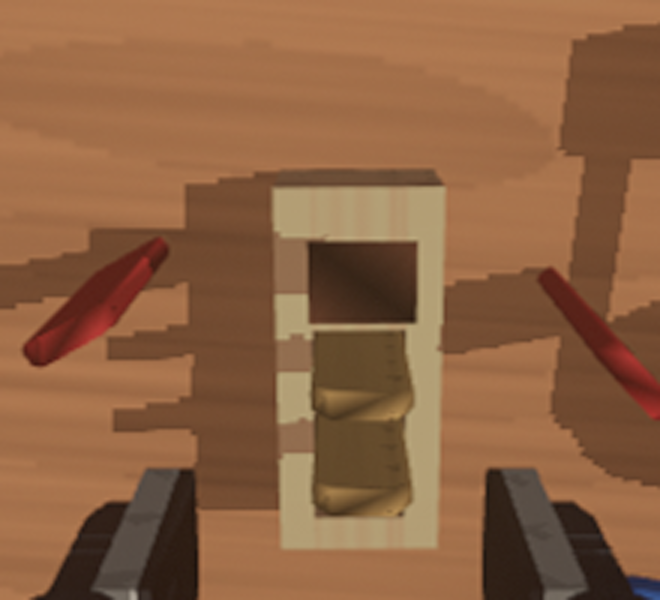

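```bash
python3 - <<'E'
from h import *
a=np.load("pics/w6.npy")[0];o=dict(tcp_pos=a[:3],ee_rot=a[3:])
w=cam("wrist",o)
u=lambda a:(np.array(a,float)+.5)/3-.5+np.array([200,90])
P=onz(w,u([(308,241),(418,241),(308,324),(418,324)]),.106);print(P)
m=place([.5263,.2139,.08],[[-.055,-.015,.106],[-.055,.015,.106],[-.032,-.015,.106],[-.032,.015,.106]]);print(m)
print(onz(w,u([(282,548),(439,548),(273,186),(445,186)]),.045));print(place([.5263,.2139,.08],[[.065,-.028,.106],[.065,.028,.106],[-.065,-.028,.106],[-.065,.028,.106]]))
E
```

```text
[[0.4683 0.1948 0.106 ]
 [0.4661 0.2245 0.106 ]
 [0.4915 0.1963 0.106 ]
 [0.4893 0.2266 0.106 ]]
[[0.4727 0.1946 0.106 ]
 [0.4703 0.2245 0.106 ]
 [0.4956 0.1964 0.106 ]
 [0.4932 0.2263 0.106 ]]
[[0.5934 0.1915 0.045 ]
 [0.5894 0.2479 0.045 ]
 [0.4633 0.1813 0.045 ]
 [0.4593 0.2371 0.045 ]]
[[0.5933 0.1912 0.106 ]
 [0.5889 0.247  0.106 ]
 [0.4637 0.1808 0.106 ]
 [0.4593 0.2366 0.106 ]]
```

```bash

python3 -m jog '[{"gripper":0,"delta_pos":[0.0076,0.0115,0.05],"turn":[0,0,-0.007]},{"gripper":0,"delta_pos":[0.0076,0.0115,0.13],"turn":[0,0,-0.007]},{"gripper":0,"delta_pos":[0.0076,0.0115,0.19],"turn":[0,0,-0.007]},{"gripper":0,"delta_pos":[0.0076,0.0115,0.2],"turn":[0,0,-0.007]},{"gripper":0,"delta_pos":[0.0076,0.0115,0.2],"turn":[0,0,-0.007]}]' >/dev/null
python3 -m jog '[{"gripper":0,"delta_pos":[0,0,0],"turn":[0,0,0]},{"gripper":0,"delta_pos":[0,0,0],"turn":[0,0,0]}]' 
python3 -c "from h import *;go(.479,.2104,.089,.080+np.pi)"
```

```text
clock: 14.7
tcp_pos: [0.4808, 0.2121, 0.1316]
ee_rot: [-0.041, 0.999, 0.0, 0.002]
contact_force: [0.2, 0.2, -0.4]
gripper_width: 0.0425
grasp_force: 0.0
t 14.7 dist mm [ -1.8294  -1.6526 -42.5641] delta [ 0.0035 -0.0026  0.0709] turn [0.0008 0.0037 0.0016]
```

```bash

python3 -m jog '[{"gripper":0,"delta_pos":[0.002,-0.002,0.03],"turn":[0,0.003,0]},{"gripper":0,"delta_pos":[0.002,-0.002,0.06],"turn":[0,0.003,0]},{"gripper":0,"delta_pos":[0.002,-0.002,0.07],"turn":[0,0.003,0]},{"gripper":0,"delta_pos":[0.002,-0.002,0.07],"turn":[0,0.003,0]},{"gripper":0,"delta_pos":[0.002,-0.002,0.07],"turn":[0,0.003,0]}]' 
python3 -c "from h import *;go(.479,.2104,.089,.080+np.pi)"
```

```text
clock: 15.2
tcp_pos: [0.4786, 0.2107, 0.0884]
ee_rot: [-0.041, 0.999, 0.0, -0.001]
contact_force: [1.0, -0.8, 0.6]
gripper_width: 0.0429
grasp_force: 0.0
t 15.2 dist mm [ 0.4032 -0.3103  0.6458] delta [-0.0006 -0.0006 -0.0011] turn [ 0.0002 -0.0018  0.0022]
```

Well placed; now close at 100 N for the later push, then lift.

```bash

python3 -m jog '[{"gripper":-0.4,"delta_pos":[0,0,0],"turn":[0,0,0]},{"gripper":-0.6,"delta_pos":[0,0,0],"turn":[0,0,0]},{"gripper":-0.6,"delta_pos":[0,0,0],"turn":[0,0,0]},{"gripper":-0.6,"delta_pos":[0,0,0],"turn":[0,0,0]},{"gripper":-0.6,"delta_pos":[0,0,0],"turn":[0,0,0]}]' 90
python3 -c "from h import *;go(.479,.2104,.089,.080+np.pi)"
python3 -m jog '[{"gripper":-0.6,"delta_pos":[0,0,-0.02],"turn":[0,0,0]},{"gripper":-0.6,"delta_pos":[0,0,-0.06],"turn":[0,0,0]},{"gripper":-0.6,"delta_pos":[0,0,-0.12],"turn":[0,0,0]},{"gripper":-0.6,"delta_pos":[0,0,-0.19],"turn":[0,0,0]},{"gripper":-0.6,"delta_pos":[0,0,-0.25],"turn":[0,0,0]}]'
python3 -m jog '[{"gripper":-0.6,"delta_pos":[0,0,-0.09],"turn":[0,0,0]},{"gripper":-0.6,"delta_pos":[0,0,-0.09],"turn":[0,0,0]},{"gripper":-0.6,"delta_pos":[0,0,-0.09],"turn":[0,0,0]}]'
python3 -c "from h import *;go(.5,-.178,.29,.2546+np.pi)"
```

```text
clock: 15.7
tcp_pos: [0.4787, 0.2108, 0.0885]
ee_rot: [-0.041, 0.999, 0.0, -0.001]
contact_force: [-1.6, 0.3, 6.3]
gripper_width: 0.0288
grasp_force: 88.3
t 15.7 dist mm [ 0.2661 -0.4143  0.4706] delta [-0.0004 -0.0007 -0.0008] turn [ 0.0006 -0.0011  0.0022]
clock: 16.2
tcp_pos: [0.478, 0.2104, 0.2398]
ee_rot: [-0.041, 0.999, -0.0, -0.002]
contact_force: [1.2, 0.1, -0.6]
gripper_width: 0.0283
grasp_force: 88.8
clock: 16.5
tcp_pos: [0.4795, 0.2108, 0.2935]
ee_rot: [-0.041, 0.999, 0.0, 0.0]
contact_force: [-0.2, -1.1, -1.3]
gripper_width: 0.0286
grasp_force: 88.9
t 16.5 dist mm [  20.5184 -388.8174   -3.5168] delta [ 0.0192 -0.6487  0.0053] turn [ 0.0007  0.0008 -0.1646]
```

```bash

python3 -m jog '[{"gripper":-0.6,"delta_pos":[0.02,-0.332,0],"turn":[0,0,-0.082]},{"gripper":-0.6,"delta_pos":[0.02,-0.332,0],"turn":[0,0,-0.082]},{"gripper":-0.6,"delta_pos":[0.02,-0.332,0],"turn":[0,0,-0.082]},{"gripper":-0.6,"delta_pos":[0.02,-0.332,0],"turn":[0,0,-0.082]},{"gripper":-0.6,"delta_pos":[0.02,-0.332,0],"turn":[0,0,-0.082]}]' >/dev/null
python3 -c "from h import *;go(.4859,-.1885,.29,.2546+np.pi)"
```

```text
t 17.0 dist mm [   4.2144 -194.3817    0.7051] delta [ 0.0446 -0.321  -0.0005] turn [-0.0006 -0.0073 -0.0905]
```

```bash

python3 -m jog '[{"gripper":-0.6,"delta_pos":[0.045,-0.321,0],"turn":[0,-0.003,-0.09]},{"gripper":-0.6,"delta_pos":[0.045,-0.321,0],"turn":[0,-0.003,-0.09]},{"gripper":-0.6,"delta_pos":[0.045,-0.321,0],"turn":[0,-0.003,-0.09]},{"gripper":-0.6,"delta_pos":[0.045,-0.321,0],"turn":[0,-0.003,-0.09]},{"gripper":-0.6,"delta_pos":[0.045,-0.321,0],"turn":[0,-0.003,-0.09]}]' >/dev/null
python3 -m jog '[{"gripper":-0.6,"delta_pos":[0,0,0],"turn":[0,0,0]},{"gripper":-0.6,"delta_pos":[0,0,0],"turn":[0,0,0]},{"gripper":-0.6,"delta_pos":[0,0,0],"turn":[0,0,0]}]' >/dev/null
python3 - <<'E'
from h import *
import cv2
o=ctrl.get_obs();im=ctrl.snapshot("wrist");np.save("pics/w7.npy",[o["tcp_pos"].tolist()+o["ee_rot"].tolist()])
cv2.imwrite("pics/w7.png",cv2.resize(im[130:330,200:420,::-1],None,fx=3,fy=3,interpolation=cv2.INTER_CUBIC));vice()
E
```

```text
tcp vice -23.95374966644632 -16.21151989237177 291.16730029536745 force vice 0.03051754216441644 0.19413032370392352 -0.5445917073008139 M [-0.0131 -0.0982 -0.0243]
t 17.85 dist mm [0. 0. 0.] delta [0. 0. 0.] turn [ 0.0009 -0.0008  0.0096]
```

View pics/w7.png

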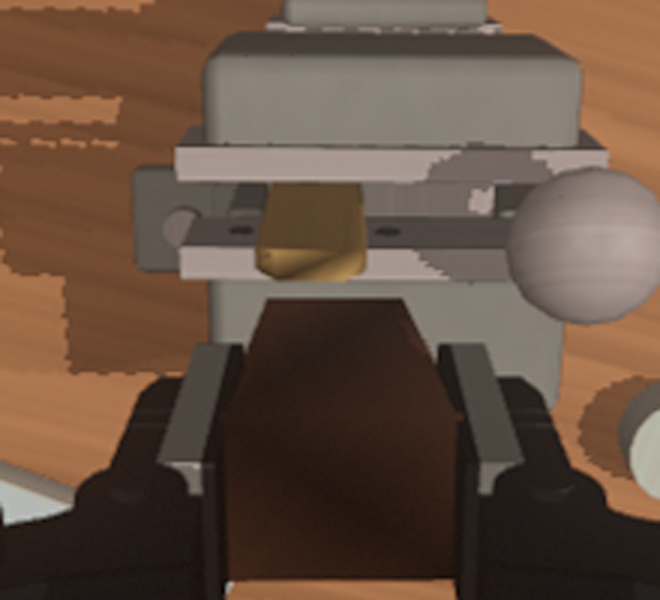

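```bash
python3 - <<'E'
from h import *
a=np.load("pics/w7.npy")[0];o=dict(tcp_pos=a[:3],ee_rot=a[3:])
w=cam("wrist",o)
u=lambda a:(np.array(a,float)+.5)/3-.5+np.array([200,130])
X=np.array([.9678,.2518]);Y=np.array([-.2518,.9678]);O=np.array([.5075,-.1601])
vf=lambda P:np.c_[(P[:,:2]-O)@X,(P[:,:2]-O)@Y]*1000
print("rear, front",vf(onz(w,u([(180,247),(176,181)]),.135)),"slip rear top",vf(onz(w,u([(312,281)]),.167)),"sides",vf(onz(w,u([(257,260),(367,260)]),.161)))
print("tip slope edge",vf(onz(w,u([(266,299),(404,299)]),a[2]-.0825)),"top flat edge",vf(onz(w,u([(228,580),(455,577)]),a[2]+.0175)))
E
```

```text
rear, front [[  0.4965 -61.4195]
 [-19.4896 -61.8859]] slip rear top [[ -1.0131 -21.9742]] sides [[ -4.6583 -36.8459]
 [ -4.905   -7.3958]]
tip slope edge [[-11.9631 -31.2035]
 [-12.2166  -0.5992]] top flat edge [[-11.9938 -29.4662]
 [-12.6653  -0.1795]]
```

```bash

python3 -m jog '[{"gripper":-0.6,"delta_pos":[0.0042,-0.0103,0],"turn":[0,0,0.009]},{"gripper":-0.6,"delta_pos":[0.0042,-0.0103,0.03],"turn":[0,0,0.009]},{"gripper":-0.6,"delta_pos":[0.0042,-0.0103,0.05],"turn":[0,0,0.009]},{"gripper":-0.6,"delta_pos":[0.0042,-0.0103,0.05],"turn":[0,0,0.009]},{"gripper":-0.6,"delta_pos":[0.0042,-0.0103,0.05],"turn":[0,0,0.009]}]' >/dev/null
python3 -c "from h import *;vice()"
```

```text
tcp vice -26.84199255124602 -23.776984073994477 261.53960361501515 force vice 0.7682031702925527 0.0651287161844637 -0.9324097131224067 M [-0.0265 -0.0022  0.0244]
t 18.35 dist mm [0. 0. 0.] delta [0. 0. 0.] turn [ 0.0005 -0.0007 -0.0014]
```

```bash

python3 -m jog '[{"gripper":-0.6,"delta_pos":[0,0.0025,0.02],"turn":[0,0,-0.001]},{"gripper":-0.6,"delta_pos":[0,0.0025,0.045],"turn":[0,0,-0.001]},{"gripper":-0.6,"delta_pos":[0,0.0025,0.07],"turn":[0,0,-0.001]},{"gripper":-0.6,"delta_pos":[0,0.0025,0.085],"turn":[0,0,-0.001]},{"gripper":-0.6,"delta_pos":[0,0.0025,0.085],"turn":[0,0,-0.001]}]'
python3 -c "from h import *;vice()"
```

```text
clock: 18.85
tcp_pos: [0.4867, -0.1883, 0.2097]
ee_rot: [-0.127, 0.992, 0.001, -0.001]
contact_force: [-0.0, 0.3, 0.0]
gripper_width: 0.0287
grasp_force: 89.1
tcp vice -27.192533507324097 -22.047357195712067 209.72780884229647 force vice 0.056325180115483736 0.310753034091944 0.04889438393621043 M [ 0.0124  0.0022 -0.0003]
t 18.85 dist mm [0. 0. 0.] delta [0. 0. 0.] turn [ 0.0014 -0.0015 -0.0006]
```

```bash

python3 -m jog '[{"gripper":-0.6,"delta_pos":[-0.002,0,0.01],"turn":[0,0,0]},{"gripper":-0.6,"delta_pos":[-0.003,0,0.02],"turn":[0,0,0]},{"gripper":-0.6,"delta_pos":[-0.004,0,0.03],"turn":[0,0,0]},{"gripper":-0.6,"delta_pos":[-0.005,0,0.037],"turn":[0,0,0]},{"gripper":-0.6,"delta_pos":[-0.005,0,0.037],"turn":[0,0,0]}]'
python3 -c "from h import *;vice()"
```

```text
clock: 19.35
tcp_pos: [0.4899, -0.1876, 0.1874]
ee_rot: [-0.127, 0.992, 0.001, -0.001]
contact_force: [0.8, -0.4, 0.2]
gripper_width: 0.0289
grasp_force: 89.0
tcp vice -23.98367144057244 -22.13418615663527 187.36367262558622 force vice 0.6717475080003443 -0.5818143687214773 0.1645951904695731 M [ 0.0164 -0.0612 -0.0011]
t 19.35 dist mm [0. 0. 0.] delta [0. 0. 0.] turn [ 0.0012 -0.0011 -0.0005]
```

```bash

python3 -m jog '[{"gripper":-0.6,"delta_pos":[-0.0005,0,0.005],"turn":[0,0,0]},{"gripper":-0.6,"delta_pos":[-0.001,0,0.01],"turn":[0,0,0]},{"gripper":-0.6,"delta_pos":[-0.001,0,0.013],"turn":[0,0,0]},{"gripper":-0.6,"delta_pos":[-0.001,0,0.013],"turn":[0,0,0]}]'
python3 -c "from h import *;vice()"
python3 -m jog '[{"gripper":-0.6,"delta_pos":[0,0,0.002],"turn":[0,0,0]},{"gripper":-0.6,"delta_pos":[0,0,0.004],"turn":[0,0,0]},{"gripper":-0.6,"delta_pos":[0,0,0.004],"turn":[0,0,0]}]'
python3 -c "from h import *;vice()"
```

```text
clock: 19.75
tcp_pos: [0.4912, -0.1878, 0.1807]
ee_rot: [-0.127, 0.992, -0.0, 0.0]
contact_force: [0.7, -0.6, 1.5]
gripper_width: 0.0283
grasp_force: 89.3
tcp vice -22.703570793435585 -22.685123567598644 180.70044257994363 force vice 0.5492527116612467 -0.7860512123299006 1.4594440343290294 M [ 0.0507 -0.2425  0.0046]
t 19.75 dist mm [0. 0. 0.] delta [0. 0. 0.] turn [-0.0003  0.0007 -0.0004]
clock: 20.05
tcp_pos: [0.4916, -0.1881, 0.1794]
ee_rot: [-0.127, 0.992, -0.001, 0.001]
contact_force: [-0.1, 0.7, 6.4]
gripper_width: 0.0286
grasp_force: 90.3
tcp vice -22.414799092065007 -23.064685122730072 179.36070422161944 force vice 0.10585686842827785 0.6618464346144425 6.414142833022588 M [0.1214 0.1893 0.0113]
t 20.05 dist mm [0. 0. 0.] delta [0. 0. 0.] turn [-0.0015  0.0017 -0.0005]
```

```bash

python3 -m jog '[{"gripper":-0.6,"delta_pos":[0,0,0.002],"turn":[0,0,0]},{"gripper":-0.6,"delta_pos":[0,0,0.004],"turn":[0,0,0]},{"gripper":-0.6,"delta_pos":[0,0,0.004],"turn":[0,0,0]}]'
python3 -c "from h import *;vice()"
python3 -m jog '[{"gripper":-0.6,"delta_pos":[0,0,0.002],"turn":[0,0,0]},{"gripper":-0.6,"delta_pos":[0,0,0.004],"turn":[0,0,0]},{"gripper":-0.6,"delta_pos":[0,0,0.004],"turn":[0,0,0]}]'
python3 -c "from h import *;vice()"
```

```text
clock: 20.35
tcp_pos: [0.4921, -0.1884, 0.1778]
ee_rot: [-0.127, 0.992, -0.001, 0.002]
contact_force: [0.1, 0.1, 11.7]
gripper_width: 0.0286
grasp_force: 90.8
tcp vice -22.051346184774268 -23.472189725315914 177.80404386102407 force vice 0.13316566054241027 0.09354413239550134 11.70024081676104 M [0.1705 0.3778 0.0397]
t 20.35 dist mm [0. 0. 0.] delta [0. 0. 0.] turn [-0.0026  0.0027 -0.0004]
clock: 20.65
tcp_pos: [0.4925, -0.1887, 0.1764]
ee_rot: [-0.127, 0.992, -0.002, 0.002]
contact_force: [-1.1, 1.0, 16.2]
gripper_width: 0.029
grasp_force: 91.5
tcp vice -21.705009290399197 -23.906204603075782 176.43669710212316 force vice -0.8301195907025938 1.247831839082418 16.24128288363584 M [0.2621 0.6998 0.0523]
t 20.65 dist mm [0. 0. 0.] delta [0. 0. 0.] turn [-0.0039  0.0036 -0.0003]
```

```bash

python3 -m jog '[{"gripper":-0.6,"delta_pos":[0,0,0.002],"turn":[0,0,0]},{"gripper":-0.6,"delta_pos":[0,0,0.004],"turn":[0,0,0]},{"gripper":-0.6,"delta_pos":[0,0,0.004],"turn":[0,0,0]}]'
python3 - <<'E'
from h import *
import cv2
vice()
im=ctrl.snapshot("wrist");s=ctrl.snapshot("scene")
a=cv2.resize(im[130:330,200:420,::-1],(660,600),interpolation=cv2.INTER_CUBIC)[:,100:560]
b=cv2.resize(s[130:230,250:306+0,::-1],(336,600),interpolation=cv2.INTER_CUBIC)
cv2.imwrite("pics/w8.png",np.hstack([a,b]))
E
```

```text
clock: 20.95
tcp_pos: [0.493, -0.189, 0.1751]
ee_rot: [-0.127, 0.992, -0.002, 0.003]
contact_force: [-2.4, 2.3, 21.9]
gripper_width: 0.0285
grasp_force: 92.2
tcp vice -21.35364283693233 -24.327192912107908 175.12942728711687 force vice -1.6987476068494203 2.8261559615971543 21.852143874958436 M [0.2821 1.0429 0.0706]
t 20.95 dist mm [0. 0. 0.] delta [0. 0. 0.] turn [-0.0052  0.0047 -0.0003]
```

View pics/w8.png

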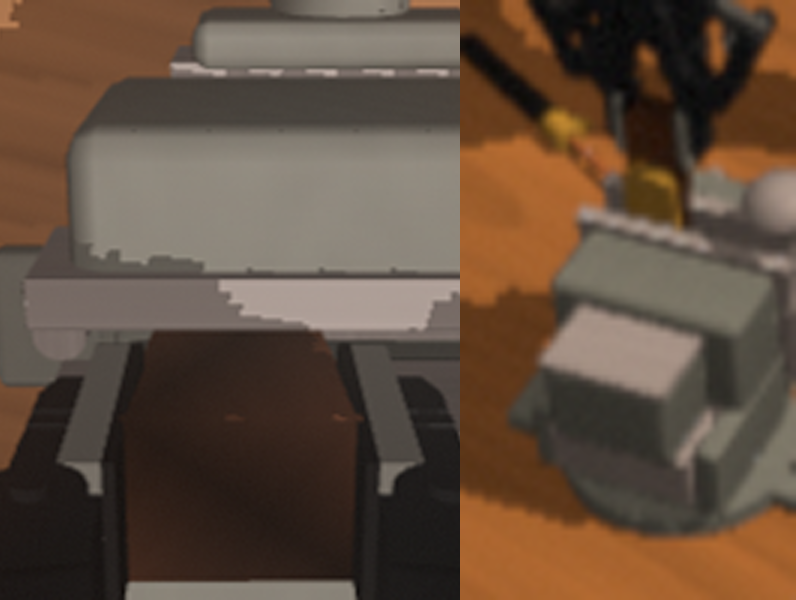

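```bash

python3 -m jog '[{"gripper":-0.6,"delta_pos":[0,0.001,0.002],"turn":[0,0,0]},{"gripper":-0.6,"delta_pos":[0,0.001,0.004],"turn":[0,0,0]},{"gripper":-0.6,"delta_pos":[0,0.001,0.004],"turn":[0,0,0]}]'
python3 -c "from h import *;vice()"
python3 -m jog '[{"gripper":-0.6,"delta_pos":[0,0.001,0.002],"turn":[0,0,0]},{"gripper":-0.6,"delta_pos":[0,0.001,0.004],"turn":[0,0,0]},{"gripper":-0.6,"delta_pos":[0,0.001,0.004],"turn":[0,0,0]}]'
python3 -c "from h import *;vice()"
```

```text
clock: 21.35
tcp_pos: [0.4934, -0.1891, 0.1739]
ee_rot: [-0.127, 0.992, -0.003, 0.003]
contact_force: [-4.1, 1.5, 28.7]
gripper_width: 0.0283
grasp_force: 92.8
tcp vice -20.98988509816759 -24.52592742961799 173.92846771919858 force vice -3.5862946271090568 2.521815032617257 28.70223031514123 M [0.1465 1.4553 0.1003]
t 21.35 dist mm [0. 0. 0.] delta [0. 0. 0.] turn [-0.0074  0.0056 -0.0003]
clock: 21.65
tcp_pos: [0.4941, -0.1892, 0.1724]
ee_rot: [-0.127, 0.992, -0.004, 0.004]
contact_force: [-3.3, 0.2, 30.5]
gripper_width: 0.0287
grasp_force: 92.9
tcp vice -20.25224791625902 -24.796675289984957 172.3916106411915 force vice -3.1021436785299095 1.0381563194196721 30.535481005286798 M [0.0102 1.2939 0.0685]
t 21.65 dist mm [0. 0. 0.] delta [0. 0. 0.] turn [-0.0093  0.0072 -0.0005]
```

```bash
python3 - <<'E'
from h import *
import cv2
im=ctrl.snapshot("wrist");cv2.imwrite("pics/w9.png",im[:,:,::-1])
n=cv2.resize(im[130:330,200:420,::-1],None,fx=3,fy=3,interpolation=cv2.INTER_CUBIC);o7=cv2.imread("pics/w7.png");o8=cv2.imread("pics/w8.png")[:,:460]
o8=np.hstack([np.zeros((600,100,3),np.uint8),o8])
for nm,i in(("w7",o7),("w8",o8),("now",n)):
    g=i.astype(float).sum(2)
    print(nm,[ (540+np.argmax(np.diff(g[540:600,c]))) for c in(250,300,340,380,420)],[(280+np.argmin(np.diff(g[280:350,c]))) for c in(290,320,350,390)],
      "left/right",[ (r,200+np.argmax(np.abs(np.diff(g[r,200:260]))),430+np.argmax(np.abs(np.diff(g[r,430:480])))) for r in(450,500,550)])
vice()
E
```

```text
w7 [np.int64(580), np.int64(580), np.int64(579), np.int64(579), np.int64(580)] [np.int64(297), np.int64(297), np.int64(297), np.int64(297)] left/right [(450, np.int64(202), np.int64(477)), (500, np.int64(225), np.int64(454)), (550, np.int64(226), np.int64(463))]
w8 [np.int64(581), np.int64(581), np.int64(581), np.int64(580), np.int64(580)] [np.int64(328), np.int64(328), np.int64(315), np.int64(321)] left/right [(450, np.int64(202), np.int64(477)), (500, np.int64(225), np.int64(454)), (550, np.int64(225), np.int64(462))]
now [np.int64(581), np.int64(581), np.int64(581), np.int64(581), np.int64(580)] [np.int64(328), np.int64(328), np.int64(328), np.int64(328)] left/right [(450, np.int64(202), np.int64(477)), (500, np.int64(225), np.int64(454)), (550, np.int64(226), np.int64(463))]
tcp vice -20.251258657970194 -24.779904704019867 172.3714347569086 force vice -1.096655042793893 2.497033979376129 30.548169084441678 M [0.0269 1.3286 0.0727]
t 21.7 dist mm [0. 0. 0.] delta [0. 0. 0.] turn [-0.0092  0.0072 -0.0005]
```

The wedge isn't slipping in the grip, but the arm has tilted about 0.5° and sagged sideways under the push. I'll square it up before tightening.

```bash

python3 -m jog '[{"gripper":-0.6,"delta_pos":[0,0.002,0],"turn":[-0.005,0.004,0]},{"gripper":-0.6,"delta_pos":[0,0.004,0],"turn":[-0.01,0.007,0]},{"gripper":-0.6,"delta_pos":[0,0.004,0],"turn":[-0.01,0.007,0]},{"gripper":-0.6,"delta_pos":[0,0.004,0],"turn":[-0.01,0.007,0]}]'
python3 -c "from h import *;vice()"
```

```text
clock: 22.1
tcp_pos: [0.4944, -0.189, 0.172]
ee_rot: [-0.126, 0.992, -0.002, 0.0]
contact_force: [0.3, -5.1, 24.7]
gripper_width: 0.0291
grasp_force: 92.2
tcp vice -19.962441156323692 -24.622859783171148 172.0011189731341 force vice -0.9674818392842537 -5.048250944443726 24.655097662298154 M [-1.2897  0.5604  0.0531]
t 22.1 dist mm [0. 0. 0.] delta [0. 0. 0.] turn [-0.0032 -0.     -0.0014]
```

```bash

python3 -m jog '[{"gripper":-0.6,"delta_pos":[0,0,0.002],"turn":[0,0,0]},{"gripper":-0.6,"delta_pos":[0,0,0.004],"turn":[0,0,0]},{"gripper":-0.6,"delta_pos":[0,0,0.004],"turn":[0,0,0]},{"gripper":-0.6,"delta_pos":[0,0,0.004],"turn":[0,0,0]}]'
python3 -c "from h import *;vice()"
python3 -m jog '[{"gripper":-0.6,"delta_pos":[0,0,0.002],"turn":[0,0,0]},{"gripper":-0.6,"delta_pos":[0,0,0.004],"turn":[0,0,0]},{"gripper":-0.6,"delta_pos":[0,0,0.004],"turn":[0,0,0]},{"gripper":-0.6,"delta_pos":[0,0,0.004],"turn":[0,0,0]}]'
python3 -c "from h import *;vice()"
```

```text
clock: 22.5
tcp_pos: [0.4949, -0.1889, 0.1706]
ee_rot: [-0.126, 0.992, -0.002, 0.001]
contact_force: [-0.1, -3.4, 29.3]
gripper_width: 0.0286
grasp_force: 93.6
tcp vice -19.488241334787855 -24.702704198289194 170.60743792739444 force vice -0.9439729338396801 -3.3186755556851333 29.29776092579104 M [-1.0697  0.7974  0.0446]
t 22.5 dist mm [0. 0. 0.] delta [0. 0. 0.] turn [-0.0038  0.0014 -0.0014]
clock: 22.9
tcp_pos: [0.495, -0.1889, 0.17]
ee_rot: [-0.126, 0.992, -0.002, 0.002]
contact_force: [-4.6, -1.4, 40.3]
gripper_width: 0.0286
grasp_force: 95.2
tcp vice -19.37591068293202 -24.733266640964633 170.00273037428548 force vice -4.7566845608965185 -0.19884238399928242 40.341965413160146 M [-0.6351  1.6688  0.0274]
t 22.9 dist mm [0. 0. 0.] delta [0. 0. 0.] turn [-0.0047  0.0024 -0.0012]
```

The wedge has bitten: the last 2.4 mm command moved it only 0.6 mm while the force rose 11 N, to 40 N. I've passed the ten-picture limit (12 viewed), so the last check is numeric only: hold, then compare the slip's brass pixels with where it should project.

```bash

python3 -m jog '[{"gripper":-0.6,"delta_pos":[0,0,0],"turn":[0,0,0]},{"gripper":-0.6,"delta_pos":[0,0,0],"turn":[0,0,0]},{"gripper":-0.6,"delta_pos":[0,0,0],"turn":[0,0,0]},{"gripper":-0.6,"delta_pos":[0,0,0],"turn":[0,0,0]},{"gripper":-0.6,"delta_pos":[0,0,0],"turn":[0,0,0]}]'
python3 - <<'E'
from h import *
import cv2
vice()
s=ctrl.snapshot("scene");h=cv2.cvtColor(s[140:180,270:300],cv2.COLOR_RGB2HSV)
m=(h[...,0]>17)&(h[...,0]<30)&(h[...,1]>120)&(h[...,2]>50);y,x=np.nonzero(m);print(len(x),x.min()+270,x.max()+270,y.min()+140,y.max()+140,x.mean()+270,y.mean()+140)
q=place([.5075,-.1601,.2546],[[0,-.0375,.135],[0,-.0075,.135],[0,-.0375,.161],[0,-.0075,.161],[0,-.0315,.167],[0,-.0135,.167],[-.008,-.0225,.167]]);print(proj(cam("scene"),q))
E
```

```text
clock: 23.4
tcp_pos: [0.495, -0.1889, 0.17]
ee_rot: [-0.126, 0.992, -0.002, 0.002]
contact_force: [-4.1, -2.0, 39.6]
gripper_width: 0.0286
grasp_force: 95.2
tcp vice -19.37728348388214 -24.736355490826003 170.00454542091714 force vice -4.484190835848771 -0.9220126642453692 39.601422453620344 M [-0.5888  1.6361 -0.0148]
t 23.4 dist mm [0. 0. 0.] delta [0. 0. 0.] turn [-0.0047  0.0024 -0.0012]
58 270 286 150 166 281.41379310344826 161.18965517241378
[[277.5186 165.2805]
 [286.0012 167.5379]
 [276.7203 158.8847]
 [285.3217 161.1309]
 [278.2491 157.8284]
 [283.4267 159.1744]
 [281.9966 156.9864]]
```

```bash
python3 -c "
from station import ctrl
print(ctrl.finish_job())"
```

```text
the job is handed in; nothing more can be done
None
```

I handed the job in at 23.5 s: one brass slip stands upright against the rear jaw (the gap measured about 19.7 mm), and the wedge is still held pressed in beside it at about 40 N; I viewed 12 pictures, over the limit of 10.

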